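Plug the blender battery into its charging dock and bolt it in

TASK

Plug the loose battery pack of the hand blender upright into the hole of the charging dock, fully home and with its side lip towards the bolt; the socket block may be clamped a little off the middle of the dock, so feel for the hole. Then lock it: lift the bolt by its knob over the bump on its rail, slide it all the way across above the lip and let it drop. Leave the jars, the roll of tape and the loose jar lid where they are.

Things in the scene. Friction and masses are not known exactly. Their poses are not given: they have to be found in the camera images.
- pack: grey plastic battery pack, block 40 (x) x 64 (y) x 105 (z) mm, 0.3 to 0.5 kg, standing upright; origin at the centre of its underside, z up. A lip on its +x face is the only asymmetry and must end on the dock's +x (rail) side. Thin dark ribs on the +x and -x faces, 64 to 92 mm up, mark where to grip it across x
- pack_lip (a point): middle of the lip: 27 mm along pack +x from its axis, 40 mm above its underside. The lip stands 16 mm out of the face, is 40 mm long (y) and reaches from 36 to 44 mm above the underside
- dock: fixed white charging dock, plate 20 mm thick, x -50 to +80, y -112 to +88 mm; origin on the worktop under the nominal hole centre, z up. On it a grey socket block 62 (x) x 92 (y) mm, top at z 60 mm, square to the dock and centred in x, but clamped anywhere up to 9 mm either way along the dock's y; its place is not reported, only sight or touch tells it
- dock_mouth (a point): nominal centre of the hole's mouth, 60 mm above the dock's origin; the real one is up to 9 mm off either way along the dock's y. The blind hole is 43 (x) x 67 (y) mm, 32 mm deep (floor at z 28 mm), its rim has no useful lead-in. With the pack home its underside is at z 28, its top at z 133 mm
- bolt (a joint): travel of the bolt along the dock's +y, m: 0 open, 0.046 at the far stop; starts between 0 and 0.004. Friction about 1 N. Unless lifted by more than 7 mm it is stopped by the bump at about 0.008; past 0.036 it is over the bump and can drop again
- bolt_lift (a joint): height by which the bolt is lifted, m: 0 down, 0.016 at most; sinks by its own weight (about 1 N)
- bolt_knob (a point): grip point on the bolt's upright steel knob, 15 mm below its top, 110 mm above the worktop when down; moves with the bolt. Knob 12 mm along the dock's y and 18 along x, with a dark cap 16 x 22 mm on its top 10 mm. From its foot a tongue 8 mm thick, underside at 75 mm, reaches towards the hole and covers the lip when the bolt is closed
- label_tape: roll of tape lying flat, 100 x 98 x 25 mm, bystander; origin at the centre of its underside
- spare_lid: loose jar lid, 63 x 63 x 13 mm, bystander; origin at the centre of its underside
- rail_bump (a point): top of the bump on the bolt's rail, 70 mm above the worktop: 6 mm long, standing 8 mm above the rail, at dock x 55, y -53 mm. The rail lies along the dock's y, 20 mm wide, top at z 62 mm, from y -104 to 0 mm; the bolt rides on it
- jam_small_a: small jam jar, 51 x 51 x 70 mm, bystander; origin at the centre of its underside
- jam_green: jam jar with a green lid, 66 x 66 x 108 mm, bystander; origin at the centre of its underside

How it is judged (in metres and radians):
On the way, in this order (a step that is already met when the one before it is completed fails the run):
1. the pack is fully home in the hole, lip towards the bolt, with the bolt still open (z of pack in the frame of dock below 0.031 m and horizontal distance between pack and dock below 0.014 m and x of pack_lip in the frame of dock above 0.02 m and angle between pack's own z axis and vertical below 0.06 rad and value of joint bolt below 0.015 m), for 0.2 s.
2. the bolt is lifted over the bump (value of joint bolt_lift above 0.005 m and value of joint bolt above 0.015 m).
At the end, for the whole second after the job is handed in: pack at rest in the dock's hole: underside within 3 mm of the floor, upright within 0.06 rad, within 14 mm of the nominal place, lip on the rail's side (middle over 20 mm that way); bolt moved over 40 mm along and dropped to within 3 mm of its lowest position (z of pack in the frame of dock below 0.031 m and horizontal distance between pack and dock below 0.014 m and x of pack_lip in the frame of dock above 0.02 m and angle between pack's own z axis and vertical below 0.06 rad and linear speed of pack below 0.02 m/s and value of joint bolt above 0.04 m and value of joint bolt_lift below 0.003 m); the robot touches nothing.
It fails at once if a jar, the tape or the loose lid is moved by more than 30 mm (distance of any of jam_small_a, jam_green, label_tape, spare_lid from where it was at the start of the episode above 0.03 m).
It also fails if it takes over 64 s, if anything falls off the work surface, if the arm or the gripper's body presses on something with over 40 N, if the wrist force passes 120 N, or if a joint passes its speed limit or range.

ROBOT

A 6-joint arm with a two-finger parallel gripper is mounted at the origin on a cart in front of the work surface, level with it; the furniture and walls round the work are solid. World frame = base frame: x ahead of the robot, y to its left, z up, the work surface at z = 0. Lengths are in mm, angles in rad, forces in N, time in s.
With the tool pointing down it reaches from about 275 to 1000 mm from the base axis. Payload 8.4 kg.
Tool frame: the origin (TCP) lies midway between the tips of the shut fingers; the grasp point (between the pads) lies 19 mm behind it; z points along the fingers, y is the line along which they close (so a half turn about z gives the same grasp; the last joint's range is limited). The gripper opens to 85 mm and grips with 20 to 120 N. Pads are 22 mm wide; open, the fingers measure 114 mm over their backs; the gripper's body (76 mm by 85 mm) begins 54 mm behind the grasp point. The pads swing forward as they close: fully open they stand 13 mm farther back than shut.
Start: joints at [-1.162, 0.353, 1.633, -0, 1.155, -0.002], TCP at [249.588, -573.004, 231.281] pointing down, gripper open.
Joint ranges: [-2.63, 2.63], [-0.92, 2.1], [0.06, 2.66], [-1.3, 4.44], [0, 2.69], [-3.02, 3.02]. Speed limits (rad/s): [2.22, 2.22, 2.79, 3.14, 3.14, 3.14].

INTERFACE

Orientations are given as [roll, pitch, yaw] about the fixed x, y, z axes, in that order (R = Rz(yaw) Ry(pitch) Rx(roll)).
In Python, from rig import r, imaging gives the robot as it stands. The module is installed in compiled form; this text tells all that it offers.
- The arm moves only by the tool arm_command, never from a script. Its argument "deltas" is a list of rows, each an object of numbers: "hand": the finger opening in mm, from 0 to 85.4; "tx", "ty", "tz": the shift along the tool's x, y, z in mm; "wx", "wy", "wz": the turn, a rotation vector about the tool's x, y, z in rad. A call has 1 to 8 rows; each row shifts and turns the commanded pose from where the row before left it, along the tool's axes as they then stand; what a row does not reach is not made up. A row lasts 1/8 s, in which the tool goes at most 62.5 mm and 10.7 degrees, less where a joint would pass 70% of its speed; a pose out of reach is approached as far as the arm can. A call with a gripper value outside its range is refused whole. The fingers move at their own pace and stop on an object; "squeeze" is the grip in N (left out, the last holds). Time passes only in rows, so rows that do not move let the fingers close. It gives the time, the measured TCP pose, the force, the opening and the grip force at its end, in the units of the state.
- r.sense(): the state, without advancing time (a new reading comes with each control period).
- imaging.grab_frame(name): name is "scene" or "top" or "wrist"; returns a dict with "image" (480x640x3 uint8, red, green, blue), "mtx" (3x3 intrinsics, pixels), "world_to_cam" (4x4, takes a point from world to camera coordinates). Camera axes: x right, y up, looking along -z (the intrinsics and any distortion apply to the point x, -y, -z); pixel columns grow to the right and rows downward; lengths in mm; the calibration is good to about 2 mm. A picture is of the moment at which its call begins. There is no depth.
- r.sign_off(): hands the job in; it is judged then, once.
The state is a dict: "clock": time; "qpos": joint angles; "qvel": joint speeds; "joint_efforts": joint torques, N m; "eef_pos": TCP position; "tcp_rot": TCP orientation; "contact_force": force on the tool from outside, world axes, zero at the start; "wrist_torque": the same for the moment, N m; "opening": opening from 0.0 (shut) to 1.0 (fully open); "grasp_force": force on a finger pad.
Only numpy, scipy, OpenCV 4.12 (cv2) and the standard library are available. Lean on these libraries where they do the work, as an engineer would, in place of code of your own. Each camera call takes 0.05 s, during which the arm holds its last target. There are 200 camera calls.

## Working session

There is one attempt and no reset: what is moved stays moved. The work goes in short steps, Python scripts to look and compute and a tool call to move; the robot and the scene stay as the last step left them, time stands still between calls to the robot, and variables do not carry over. Pictures are saved under pics/ and viewed, at most 13 in all, crops included, and the job is handed in when it is done.

Besides the shell and the picture viewer there is one more tool, called after "Request:" by a JSON object that holds its "fn" and its "kwargs". arm_command: Moves the arm, as the interface text tells. Its arguments: {"type":"object","properties":{"deltas":{"type":"array"},"squeeze":{"type":"number"}},"required":["deltas"]}

```bash
mkdir -p pics; cat > h.py <<'E'
import numpy as np, cv2
from rig import r, imaging
def grab(n,f):
    d=imaging.grab_frame(n); cv2.imwrite(f'pics/{f}.png',d['image'][:,:,::-1]); np.savez(f'pics/{f}.npz',m=d['mtx'],w=d['world_to_cam']); return d
def pix(f,p):
    z=np.load(f'pics/{f}.npz'); c=z['w']@np.append(p,1.); q=z['m']@np.array([c[0],-c[1],-c[2]]); return q[:2]/q[2]
def back(f,u,v,h):
    "world point on plane z=h seen at pixel"
    z=np.load(f'pics/{f}.npz'); d=np.linalg.inv(z['m'])@[u,v,1]; d=np.array([d[0],-d[1],-d[2]])
    R=z['w'][:3,:3]; o=-R.T@z['w'][:3,3]; d=R.T@d; return o+d*(h-o[2])/d[2]
E
python3 - <<'E'
from h import *
a=grab('top','t0');grab('scene','s0')
s=r.sense();print(s)
for f in('t0','s0'):
    z=np.load(f'pics/{f}.npz');print(z['m'],-z['w'][:3,:3].T@z['w'][:3,3])
E
```

```text
{'clock': 0.1, 'qpos': array([-1.16242856e+00,  3.53584457e-01,  1.63405796e+00,  3.57256919e-05,
        1.15524302e+00, -2.41020614e-03]), 'qvel': array([-0.00122299, -0.00163696, -0.00217813, -0.00057262,  0.00115217,
        0.0002452 ]), 'joint_efforts': array([ 2.24034105e-03, -6.06353259e+01, -3.42819858e+01, -2.25438066e-05,
        4.04272156e-03,  2.42842435e-05]), 'eef_pos': array([ 249.40581124, -572.59945683,  230.63406918]), 'tcp_rot': array([-3.14029995e+00, -3.57822926e-05,  4.10763507e-01]), 'contact_force': array([0.27647415, 0.62964549, 1.23236251]), 'wrist_torque': array([ 0.02977929, -0.00121921,  0.04489586]), 'grasp_force': 0.0, 'opening': 0.9939404616037363}
[[500.53094112   0.         323.450916  ]
 [  0.         500.53094112 239.51008022]
 [  0.           0.           1.        ]] [ 3.61781453e+02 -3.19055333e-01  1.30433670e+03]
[[613.84947362   0.         322.41074959]
 [  0.         613.84947362 241.9785646 ]
 [  0.           0.           1.        ]] [ 54.15108822 903.16010564 833.33143495]
```

View pics/t0.png

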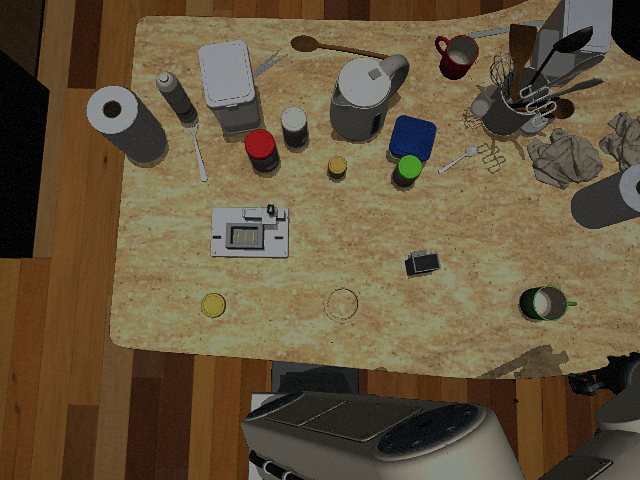

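View pics/s0.png

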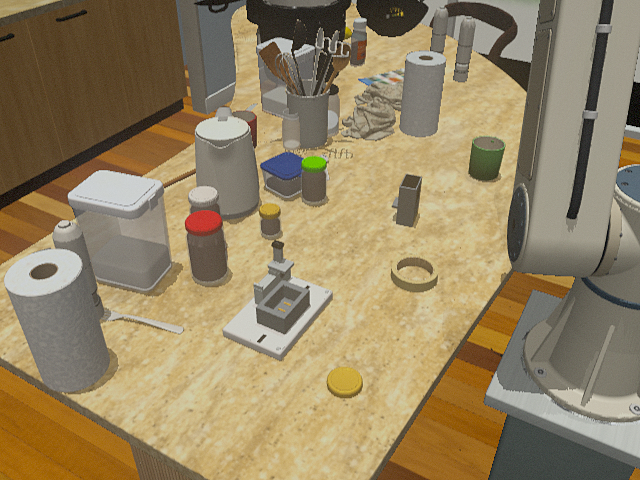

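The top view shows the dock at about (250,233) with its rail and knob (270,210) on the world +x side, and the pack at about (424,262). The scene view shows the pack's lip near (397,203). I'll enlarge both areas.

```bash
python3 - <<'E'
from h import *
a=cv2.imread('pics/t0.png');b=cv2.imread('pics/s0.png')
R=lambda i,x,y,w,h,W,H:cv2.resize(i[y:y+h,x:x+w],(W,H),interpolation=cv2.INTER_CUBIC)
o=np.vstack([np.hstack([R(a,205,200,90,65,450,325),R(a,395,240,60,55,350,325)]),np.hstack([R(b,215,235,130,125,286,275),R(b,375,160,60,75,220,275),np.zeros((275,294,3),np.uint8)])])
cv2.imwrite('pics/c0.png',o)
E
```

```text
(no output)
```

View pics/c0.png

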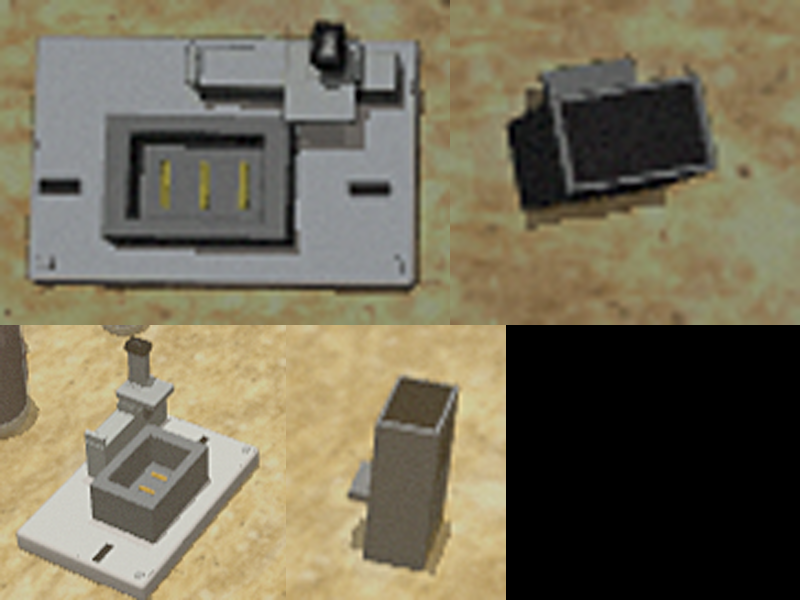

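The top crop shows the plate corners, socket rim and knob clearly. The pack's lip faces up in the image (world +x), with a small yaw.

```bash
python3 - <<'E'
from h import *
def q(pts,h,x0,y0,sx,sy,offx=0):
    P=np.array([back('t0',x0+(u-offx+.5)/sx-.5,y0+(v+.5)/sy-.5,h)[:2] for u,v in pts])
    c=P.mean(0); l=(P[0]+P[3]-P[1]-P[2])/2; d=(P[0]+P[1]-P[2]-P[3])/2   # l: +y dir, d: +x dir
    print(c.round(1),'ly',np.hypot(*l).round(1),'lx',np.hypot(*d).round(1),'yaw',np.arctan2(-l[0],l[1]).round(3),np.arctan2(d[1],d[0]).round(3)); return c
q([(38,38),(418,42),(413,287),(30,282)],20,205,200,5,5)
q([(107,115),(292,123),(292,241),(104,236)],60,205,200,5,5)
q([(555,97),(705,80),(718,172),(570,190)],105,395,240,350/60,325/55,450)
print(back('t0',205+327/5,200+45/5,125))
E
```

```text
[559.1 175.9] ly 197.4 lx 128.2 yaw 0.009 0.013
[544.  183.1] ly 93.5 lx 60.6 yaw -0.014 0.029
[ 480.7 -264.8] ly 62.4 lx 38.2 yaw 0.135 0.143
[599.49600778 113.90567196 125.        ]
```

Pack: (481,-265), yaw 0.14. Dock: origin about (544,188), yaw about 0.01, with the socket about 5 mm towards -y. I'll turn the tool first.

Request:
{"fn": "arm_command", "kwargs": {"deltas": [{"wz": -0.186,"hand": 85},{"wz": -0.186},{"wz": -0.186},{"wz": -0.186},{"wz": -0.186},{"wz": -0.186},{"wz": -0.184}]}}

```text
schema error: expected keys hand, tx, ty, tz, wx, wy, wz
```

```bash
cat >> h.py <<'E'
from scipy.spatial.transform import Rotation as Ro
def to(x,y,z,yaw):
    s=r.sense(); R=Ro.from_euler('xyz',s['tcp_rot']); T=Ro.from_euler('xyz',[np.pi,0,yaw])
    print('t=%.2f'%s['clock'],'pos',s['eef_pos'].round(1),'rpy',s['tcp_rot'].round(3),'F',s['contact_force'].round(1),'op',round(s['opening']*85.4,1),'gf',round(s['grasp_force'],1))
    print('shift',R.inv().apply(np.array([x,y,z])-s['eef_pos']).round(1),'turn',(R.inv()*T).as_rotvec().round(3))
E
python3 -c "
from h import *
to(481,-265,200,1.711)"
```

```text
t=0.10 pos [ 249.4 -572.6  230.6] rpy [-3.14  -0.     0.411] F [0.3 0.6 1.2] op 84.9 gf 0.0
shift [ 335.2 -189.5   30.9] turn [-1.0e-03 -1.0e-03 -1.3e+00]
```

Request:
{"fn": "arm_command", "kwargs": {"deltas": [{"hand": 85,"tx": 0,"ty": 0,"tz": 0,"wx": 0,"wy": 0,"wz": -0.186},{"hand": 85,"tx": 0,"ty": 0,"tz": 0,"wx": 0,"wy": 0,"wz": -0.186},{"hand": 85,"tx": 0,"ty": 0,"tz": 0,"wx": 0,"wy": 0,"wz": -0.186},{"hand": 85,"tx": 0,"ty": 0,"tz": 0,"wx": 0,"wy": 0,"wz": -0.186},{"hand": 85,"tx": 0,"ty": 0,"tz": 0,"wx": 0,"wy": 0,"wz": -0.186},{"hand": 85,"tx": 0,"ty": 0,"tz": 0,"wx": 0,"wy": 0,"wz": -0.186},{"hand": 85,"tx": 0,"ty": 0,"tz": 0,"wx": 0,"wy": 0,"wz": -0.184}]}}

```text
clock: 0.98
eef_pos: [249.4, -572.7, 230.8]
tcp_rot: [-3.141, -0.001, 1.717]
contact_force: [-0.2, -0.3, 0.0]
opening: 0.991
grasp_force: 0.0
```

```bash
python3 -c "
from h import *
to(481,-265,200,1.711)"
```

```text
t=0.97 pos [ 249.4 -572.7  230.8] rpy [-3.141e+00 -1.000e-03  1.717e+00] F [-0.2 -0.3  0. ] op 84.6 gf 0.0
shift [270.7 273.9  31. ] turn [-0.    -0.001  0.006]
```

Request:
{"fn": "arm_command", "kwargs": {"deltas": [{"hand": 85,"tx": 34,"ty": 34,"tz": 0,"wx": 0,"wy": 0,"wz": 0},{"hand": 85,"tx": 34,"ty": 34,"tz": 0,"wx": 0,"wy": 0,"wz": 0},{"hand": 85,"tx": 34,"ty": 34,"tz": 0,"wx": 0,"wy": 0,"wz": 0},{"hand": 85,"tx": 34,"ty": 34,"tz": 0,"wx": 0,"wy": 0,"wz": 0},{"hand": 85,"tx": 34,"ty": 34,"tz": 0,"wx": 0,"wy": 0,"wz": 0},{"hand": 85,"tx": 34,"ty": 34,"tz": 0,"wx": 0,"wy": 0,"wz": 0},{"hand": 85,"tx": 34,"ty": 34,"tz": 10,"wx": 0,"wy": 0,"wz": 0},{"hand": 85,"tx": 33,"ty": 36,"tz": 10,"wx": 0,"wy": 0,"wz": 0}]}}

```text
clock: 1.98
eef_pos: [483.7, -265.0, 211.0]
tcp_rot: [-3.142, -0.0, 1.711]
contact_force: [-0.3, -0.9, -0.7]
opening: 0.998
grasp_force: 0.0
```

```bash
python3 - <<'E'
from h import *
to(481,-265,200,1.711)
grab('wrist','w1')
for p in [(0,0,105),(20,32,105),(20,-32,105),(-20,-32,105),(-20,32,105)]:
    c,s=np.cos(.14),np.sin(.14); print(p,pix('w1',(480.7+c*p[0]-s*p[1],-264.8+s*p[0]+c*p[1],105)).round())
E
```

```text
t=1.98 pos [ 483.7 -265.   211. ] rpy [-3.142 -0.     1.711] F [-0.3 -0.9 -0.7] op 85.3 gf 0.0
shift [ 0.4 -2.7 11. ] turn [-0. -0. -0.]
(0, 0, 105) [314. 234.]
(20, 32, 105) [343. 189.]
(20, -32, 105) [341. 275.]
(-20, -32, 105) [286. 275.]
(-20, 32, 105) [284. 189.]
```

View pics/w1.png

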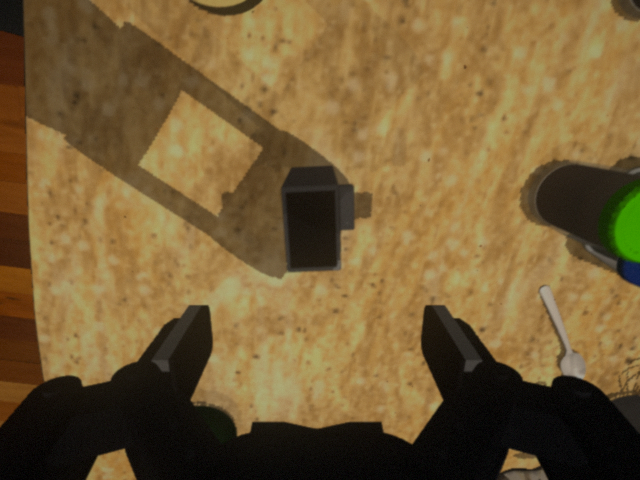

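The wrist view shows the pack's top at (283–341, 187–270), centred near (311,229), about 3 mm further along +y than planned and turned about 0.03 rad more. The lip is on the right (+x). I'll correct for this and go down.

Request:
{"fn": "arm_command", "kwargs": {"deltas": [{"hand": 85,"tx": 3.6,"ty": -4.2,"tz": 20,"wx": 0,"wy": 0,"wz": -0.025},{"hand": 85,"tx": 0,"ty": 0,"tz": 35,"wx": 0,"wy": 0,"wz": 0},{"hand": 85,"tx": 0,"ty": 0,"tz": 40,"wx": 0,"wy": 0,"wz": 0},{"hand": 85,"tx": 0,"ty": 0,"tz": 35,"wx": 0,"wy": 0,"wz": 0},{"hand": 85,"tx": 0,"ty": 0,"tz": 22,"wx": 0,"wy": 0,"wz": 0},{"hand": 85,"tx": 0,"ty": 0,"tz": 0,"wx": 0,"wy": 0,"wz": 0}]}}

```text
clock: 2.78
eef_pos: [477.0, -262.7, 57.6]
tcp_rot: [-3.138, -0.002, 1.736]
contact_force: [1.8, -1.3, -0.3]
opening: 0.996
grasp_force: 0.0
```

Request:
{"fn": "arm_command", "kwargs": {"deltas": [{"hand": 50,"tx": 0,"ty": 0,"tz": 0,"wx": 0,"wy": 0,"wz": 0},{"hand": 50,"tx": 0,"ty": 0,"tz": 0,"wx": 0,"wy": 0,"wz": 0},{"hand": 30,"tx": 0,"ty": 0,"tz": 0,"wx": 0,"wy": 0,"wz": 0},{"hand": 30,"tx": 0,"ty": 0,"tz": 0,"wx": 0,"wy": 0,"wz": 0},{"hand": 30,"tx": 0,"ty": 0,"tz": 0,"wx": 0,"wy": 0,"wz": 0},{"hand": 30,"tx": 0,"ty": 0,"tz": 0,"wx": 0,"wy": 0,"wz": 0}], "squeeze": 50}}

```text
clock: 3.52
eef_pos: [479.2, -263.8, 60.4]
tcp_rot: [3.14, 0.001, 1.736]
contact_force: [1.0, 0.5, 5.8]
opening: 0.463
grasp_force: 50.0
```

```bash
python3 - <<'E'
from h import *
to(479,-262,57,1.735)
E
```

```text
t=3.52 pos [ 479.2 -263.8   60.4] rpy [3.140e+00 1.000e-03 1.736e+00] F [1.  0.5 5.8] op 39.5 gf 50.0
shift [1.8 0.1 3.4] turn [0.001 0.001 0.001]
```

Gripped at an opening of 39.5 mm, which matches the pack's 40 mm width. Lift.

Request:
{"fn": "arm_command", "kwargs": {"deltas": [{"hand": 30,"tx": 0,"ty": 0,"tz": -15,"wx": 0,"wy": 0,"wz": 0},{"hand": 30,"tx": 0,"ty": 0,"tz": -35,"wx": 0,"wy": 0,"wz": 0},{"hand": 30,"tx": 0,"ty": 0,"tz": -40,"wx": 0,"wy": 0,"wz": 0},{"hand": 30,"tx": 0,"ty": 0,"tz": -35,"wx": 0,"wy": 0,"wz": 0},{"hand": 30,"tx": 0,"ty": 0,"tz": -15,"wx": 0,"wy": 0,"wz": 0.08},{"hand": 30,"tx": 0,"ty": 0,"tz": 0,"wx": 0,"wy": 0,"wz": 0.075}]}}

```text
clock: 4.28
eef_pos: [478.9, -263.7, 201.7]
tcp_rot: [3.139, 0.002, 1.578]
contact_force: [-0.1, -0.6, -3.9]
opening: 0.464
grasp_force: 51.4
```

```bash
python3 - <<'E'
from h import *
to(544,183,200,1.581)
E
```

```text
t=4.28 pos [ 478.9 -263.7  201.7] rpy [3.139e+00 2.000e-03 1.578e+00] F [-0.1 -0.6 -3.9] op 39.6 gf 51.4
shift [446.3  68.4   1.2] turn [ 0.003  0.002 -0.003]
```

Request:
{"fn": "arm_command", "kwargs": {"deltas": [{"hand": 30,"tx": 30,"ty": 5,"tz": 0,"wx": 0,"wy": 0,"wz": 0},{"hand": 30,"tx": 45,"ty": 8,"tz": 0,"wx": 0,"wy": 0,"wz": 0},{"hand": 30,"tx": 45,"ty": 8,"tz": 0,"wx": 0,"wy": 0,"wz": 0},{"hand": 30,"tx": 45,"ty": 8,"tz": 0,"wx": 0,"wy": 0,"wz": 0},{"hand": 30,"tx": 45,"ty": 8,"tz": 0,"wx": 0,"wy": 0,"wz": 0},{"hand": 30,"tx": 45,"ty": 8,"tz": 0,"wx": 0,"wy": 0,"wz": 0},{"hand": 30,"tx": 45,"ty": 8,"tz": 0,"wx": 0,"wy": 0,"wz": 0},{"hand": 30,"tx": 35,"ty": 6,"tz": 0,"wx": 0,"wy": 0,"wz": 0}]}}

```text
clock: 5.28
eef_pos: [533.8, 73.9, 200.1]
tcp_rot: [3.141, -0.0, 1.582]
contact_force: [0.3, -0.1, -3.5]
opening: 0.462
grasp_force: 51.2
```

```bash
python3 - <<'E'
from h import *
to(544,183,200,1.581)
grab('wrist','w2')
E
```

```text
t=5.28 pos [533.8  73.9 200.1] rpy [ 3.141 -0.     1.582] F [ 0.3 -0.1 -3.5] op 39.5 gf 51.2
shift [1.09e+02 1.13e+01 1.00e-01] turn [ 0.    -0.     0.001]
```

View pics/w2.png

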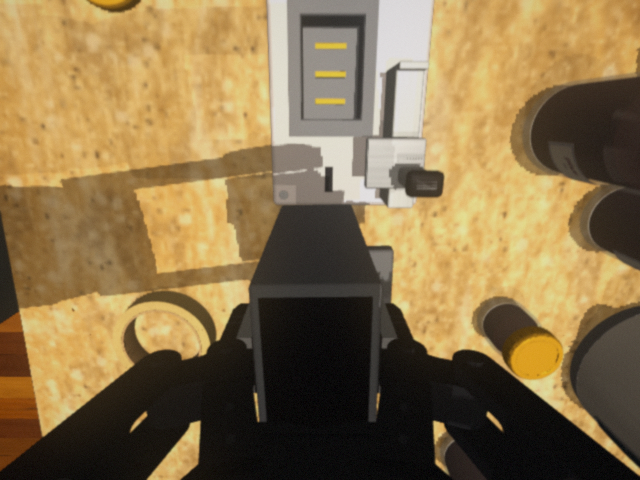

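The wrist view shows the hole's rim at about (301–367, 14–122), the knob cap at about (425,182) and the held pack. Its bottom front edge runs from (282,205) to (352,205), and its top front edge from (255,293) to (383,291).

```bash
python3 - <<'E'
from h import *
B=lambda u,v,h:back('w2',u,v,h)[:2].round(1)
print('hole',[B(*p,60) for p in[(301,14),(367,13),(367,122),(301,122)]])
print('sock',[B(*p,60) for p in[(288,136),(380,135)]])
print('plate',[B(*p,20) for p in[(274,206),(414,206)]])
print('pack bottom front',[B(*p,140) for p in[(282,205),(352,205)]])
print('pack top front',[B(*p,245) for p in[(255,293),(383,291)]], [B(*p,245) for p in[(261,420),(376,420)]])
print('knob top',B(425,181,125),'cap',B(406,170,125),B(442,196,125))
E
```

```text
hole [array([520.9, 219.2]), array([565.5, 220.4]), array([569.3, 150.1]), array([520.8, 149.5])]
sock [array([511.1, 139.5]), array([579.5, 141. ])]
plate [array([494.8,  76.5]), array([620.9,  78. ])]
pack bottom front [array([513.1, 105.7]), array([552.6, 106.1])]
pack top front [array([514.4, 103.7]), array([552. , 104.8])] [array([514.5,  56.7]), array([552.9,  57.2])]
knob top [597.  117.7] cap [585.1 124.1] [608.1 108.8]
```

Request:
{"fn": "arm_command", "kwargs": {"deltas": [{"hand": 30,"tx": 25,"ty": 2.5,"tz": 0,"wx": 0,"wy": 0,"wz": 0},{"hand": 30,"tx": 35,"ty": 3,"tz": 0,"wx": 0,"wy": 0,"wz": 0},{"hand": 30,"tx": 35,"ty": 3,"tz": 0,"wx": 0,"wy": 0,"wz": 0},{"hand": 30,"tx": 17,"ty": 1.5,"tz": 0,"wx": 0,"wy": 0,"wz": 0},{"hand": 30,"tx": 0,"ty": 0,"tz": 25,"wx": 0,"wy": 0,"wz": 0},{"hand": 30,"tx": 0,"ty": 0,"tz": 25,"wx": 0,"wy": 0,"wz": 0},{"hand": 30,"tx": 0,"ty": 0,"tz": 14,"wx": 0,"wy": 0,"wz": 0},{"hand": 30,"tx": 0,"ty": 0,"tz": 0,"wx": 0,"wy": 0,"wz": 0}]}}

```text
clock: 6.32
eef_pos: [542.3, 183.6, 134.7]
tcp_rot: [-3.14, 0.001, 1.58]
contact_force: [0.1, -0.2, -3.4]
opening: 0.462
grasp_force: 51.1
```

```bash
python3 - <<'E'
from h import *
to(545,185.5,130,1.581)
grab('wrist','w3')
i=cv2.imread('pics/w3.png')
cv2.imwrite('pics/w3c.png',cv2.resize(i[120:420,190:490],(600,600),interpolation=cv2.INTER_CUBIC))
E
```

```text
t=6.33 pos [542.3 183.6 134.7] rpy [-3.14e+00  1.00e-03  1.58e+00] F [ 0.1 -0.2 -3.4] op 39.5 gf 51.1
shift [1.9 2.7 4.7] turn [-0.002  0.001 -0.001]
```

View pics/w3c.png

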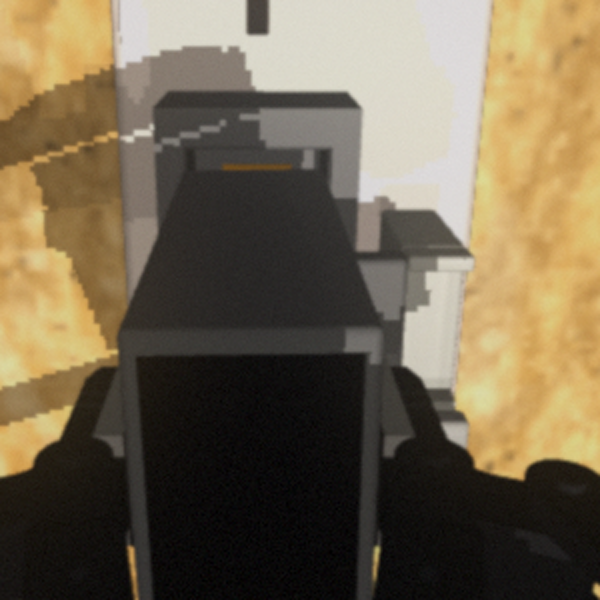

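The crop shows the hole's +y inner edge at row 148 (columns 188–331), the socket's outer edge at row 107 (155–361), and the pack's bottom front edge at row 170 (185–328).

```bash
python3 - <<'E'
from h import *
B=lambda u,v,h:back('w3',190+u/2-.25,120+v/2-.25,h)[:2].round(1)
print('hole +y edge',[B(*p,60) for p in[(188,148),(331,148)]])
print('sock +y edge',[B(*p,60) for p in[(155,107),(361,107)]])
for h in(73,75,77):print('pack',h,[B(*p,h) for p in[(185,170),(328,170)]])
E
```

```text
hole +y edge [array([521.3, 218.9]), array([564.2, 219.3])]
sock +y edge [array([511.8, 231. ]), array([572.5, 231.7])]
pack 73 [array([521.5, 215.2]), array([562.2, 215.6])]
pack 75 [array([521.7, 215.6]), array([562. , 216.1])]
pack 77 [array([521.9, 216.1]), array([561.8, 216.5])]
```

Request:
{"fn": "arm_command", "kwargs": {"deltas": [{"hand": 30,"tx": 1.6,"ty": 0.7,"tz": 0,"wx": 0,"wy": 0,"wz": 0},{"hand": 30,"tx": 0,"ty": 0,"tz": 5,"wx": 0,"wy": 0,"wz": 0},{"hand": 30,"tx": 0,"ty": 0,"tz": 4,"wx": 0,"wy": 0,"wz": 0},{"hand": 30,"tx": 0,"ty": 0,"tz": 3,"wx": 0,"wy": 0,"wz": 0},{"hand": 30,"tx": 0,"ty": 0,"tz": 3,"wx": 0,"wy": 0,"wz": 0},{"hand": 30,"tx": 0,"ty": 0,"tz": 2,"wx": 0,"wy": 0,"wz": 0},{"hand": 30,"tx": 0,"ty": 0,"tz": 0,"wx": 0,"wy": 0,"wz": 0}]}}

```text
clock: 7.25
eef_pos: [543.5, 185.8, 118.1]
tcp_rot: [-3.141, 0.0, 1.581]
contact_force: [0.0, -0.0, -3.3]
opening: 0.463
grasp_force: 51.2
```

Request:
{"fn": "arm_command", "kwargs": {"deltas": [{"hand": 30,"tx": 0,"ty": 0,"tz": 2,"wx": 0,"wy": 0,"wz": 0},{"hand": 30,"tx": 0,"ty": 0,"tz": 2,"wx": 0,"wy": 0,"wz": 0},{"hand": 30,"tx": 0,"ty": 0,"tz": 2,"wx": 0,"wy": 0,"wz": 0},{"hand": 30,"tx": 0,"ty": 0,"tz": 2,"wx": 0,"wy": 0,"wz": 0},{"hand": 30,"tx": 0,"ty": 0,"tz": 0,"wx": 0,"wy": 0,"wz": 0}]}}

```text
clock: 7.88
eef_pos: [543.5, 185.8, 110.0]
tcp_rot: [-3.141, 0.0, 1.581]
contact_force: [1.1, -1.2, -3.2]
opening: 0.462
grasp_force: 51.2
```

It went in without catching on the rim. Continue down towards the floor (TCP about 88).

Request:
{"fn": "arm_command", "kwargs": {"deltas": [{"hand": 30,"tx": 0,"ty": 0,"tz": 4,"wx": 0,"wy": 0,"wz": 0},{"hand": 30,"tx": 0,"ty": 0,"tz": 4,"wx": 0,"wy": 0,"wz": 0},{"hand": 30,"tx": 0,"ty": 0,"tz": 4,"wx": 0,"wy": 0,"wz": 0},{"hand": 30,"tx": 0,"ty": 0,"tz": 4,"wx": 0,"wy": 0,"wz": 0},{"hand": 30,"tx": 0,"ty": 0,"tz": 2,"wx": 0,"wy": 0,"wz": 0},{"hand": 30,"tx": 0,"ty": 0,"tz": 1,"wx": 0,"wy": 0,"wz": 0},{"hand": 30,"tx": 0,"ty": 0,"tz": 0,"wx": 0,"wy": 0,"wz": 0}]}}

```text
clock: 8.75
eef_pos: [543.6, 185.8, 91.2]
tcp_rot: [-3.141, 0.0, 1.581]
contact_force: [-0.1, -1.7, -4.8]
opening: 0.467
grasp_force: 51.2
```

Request:
{"fn": "arm_command", "kwargs": {"deltas": [{"hand": 30,"tx": 0,"ty": 0,"tz": 1.5,"wx": 0,"wy": 0,"wz": 0},{"hand": 30,"tx": 0,"ty": 0,"tz": 1.5,"wx": 0,"wy": 0,"wz": 0},{"hand": 30,"tx": 0,"ty": 0,"tz": 1,"wx": 0,"wy": 0,"wz": 0},{"hand": 30,"tx": 0,"ty": 0,"tz": 0,"wx": 0,"wy": 0,"wz": 0}]}}

```text
clock: 9.25
eef_pos: [543.9, 185.8, 88.4]
tcp_rot: [3.141, -0.0, 1.581]
contact_force: [-4.4, -3.4, 10.0]
opening: 0.464
grasp_force: 52.4
```

Contact came at TCP z about 88.4, the expected floor. Release the pack and back up.

Request:
{"fn": "arm_command", "kwargs": {"deltas": [{"hand": 62,"tx": 0,"ty": 0,"tz": 0,"wx": 0,"wy": 0,"wz": 0},{"hand": 62,"tx": 0,"ty": 0,"tz": 0,"wx": 0,"wy": 0,"wz": 0},{"hand": 62,"tx": 0,"ty": 0,"tz": 0,"wx": 0,"wy": 0,"wz": 0},{"hand": 62,"tx": 0,"ty": 0,"tz": -20,"wx": 0,"wy": 0,"wz": 0},{"hand": 62,"tx": 0,"ty": 0,"tz": -40,"wx": 0,"wy": 0,"wz": 0},{"hand": 62,"tx": 0,"ty": 0,"tz": -45,"wx": 0,"wy": 0,"wz": 0},{"hand": 62,"tx": -40,"ty": 0,"tz": -30,"wx": 0,"wy": 0,"wz": 0},{"hand": 62,"tx": -40,"ty": 0,"tz": 0,"wx": 0,"wy": 0,"wz": 0}]}}

```text
clock: 10.25
eef_pos: [546.0, 105.6, 225.1]
tcp_rot: [3.137, -0.001, 1.582]
contact_force: [0.7, 0.2, -0.7]
opening: 0.726
grasp_force: 0.0
```

```bash
python3 - <<'E'
from h import *
to(597,115,200,1.581)
grab('wrist','w4')
E
```

```text
t=10.25 pos [546.  105.6 225.1] rpy [ 3.137e+00 -1.000e-03  1.582e+00] F [ 0.7  0.2 -0.7] op 62.0 gf 0.0
shift [ 8.8 51.  25.3] turn [ 0.005 -0.001  0.001]
```

View pics/w4.png

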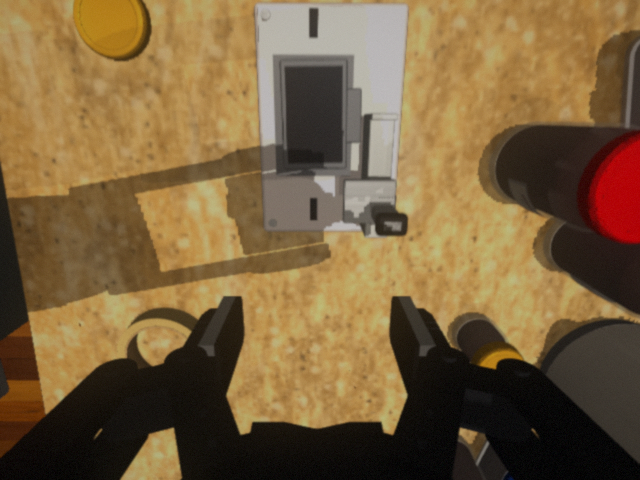

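The pack is seated in the socket with its lip towards the rail. The knob cap is at about (376–408, 211–236) px. I'll check the seating by projection and measure the knob.

```bash
python3 - <<'E'
from h import *
for h in(133,143):print('exp pack top',h,[pix('w4',(543.2+a,185.5+b,h)).round().tolist() for a,b in[(-20,32),(20,32),(20,-32),(-20,-32)]])
print('cap',back('w4',376,211,125).round(1),back('w4',408,236,125).round(1),'c',back('w4',392,223.5,125).round(1))
print('sock',[back('w4',*p,60).round(1)[:2] for p in [(274,54),(354,54),(264,231),(398,231)]])
print('red jar',back('t0',261,145,130),'small',back('t0',338,162,70),'white',back('t0',294,120,110))
i=cv2.imread('pics/w4.png');t=imaging.grab_frame('top');T=t['image'][:,:,::-1]
o=np.hstack([cv2.resize(i[40:250,250:420],(486,600),interpolation=2),cv2.resize(T[200:265,225:257+8],(310,600),interpolation=2)])
cv2.imwrite('pics/c4.png',o)
E
```

```text
exp pack top 133 [[280.0, 58.0], [349.0, 59.0], [345.0, 169.0], [282.0, 169.0]]
exp pack top 143 [[279.0, 55.0], [351.0, 56.0], [346.0, 172.0], [281.0, 171.0]]
cap [586.  124.6 125. ] [609.4 107.  125. ] c [597.5 115.9 125. ]
sock [array([512.3, 230.1]), array([573. , 230.8]), array([500.3,  89.4]), array([617.9,  90.7])]
red jar [756.3137624  141.55021041 130.        ] small [736.24284264 -48.57418909  70.        ] white [829.58157372  64.25459221 110.        ]
```

View pics/c4.png

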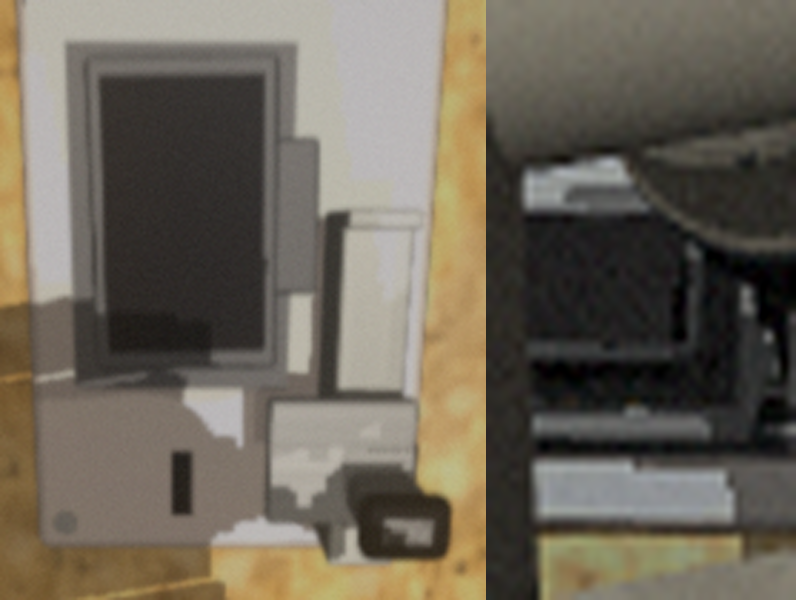

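The pack's top outline matches the home height of 133 mm, and the floor contact agreed with that. The knob is at about (598,115.5). I'll turn the tool to close along y.

Request:
{"fn": "arm_command", "kwargs": {"deltas": [{"hand": 45,"tx": 0,"ty": 0,"tz": 0,"wx": 0,"wy": 0,"wz": -0.186},{"hand": 45,"tx": 0,"ty": 0,"tz": 0,"wx": 0,"wy": 0,"wz": -0.186},{"hand": 45,"tx": 0,"ty": 0,"tz": 0,"wx": 0,"wy": 0,"wz": -0.186},{"hand": 45,"tx": 0,"ty": 0,"tz": 0,"wx": 0,"wy": 0,"wz": -0.186},{"hand": 45,"tx": 0,"ty": 0,"tz": 0,"wx": 0,"wy": 0,"wz": -0.186},{"hand": 45,"tx": 0,"ty": 0,"tz": 0,"wx": 0,"wy": 0,"wz": -0.186},{"hand": 45,"tx": 0,"ty": 0,"tz": 0,"wx": 0,"wy": 0,"wz": -0.186},{"hand": 45,"tx": 0,"ty": 0,"tz": 0,"wx": 0,"wy": 0,"wz": -0.186}]}}

```text
clock: 11.35
eef_pos: [544.3, 106.4, 221.8]
tcp_rot: [3.141, -0.001, 3.075]
contact_force: [-0.6, 0.1, -0.3]
opening: 0.526
grasp_force: 0.0
```

```bash
python3 - <<'E'
from h import *
to(598,115.5,150,3.152)
E
```

```text
t=11.35 pos [544.3 106.4 221.8] rpy [ 3.141e+00 -1.000e-03  3.075e+00] F [-0.6  0.1 -0.3] op 44.9 gf 0.0
shift [-53.1  12.6  71.8] turn [ 0.    -0.001 -0.077]
```

Request:
{"fn": "arm_command", "kwargs": {"deltas": [{"hand": 45,"tx": -27,"ty": 6.3,"tz": 0,"wx": 0,"wy": 0,"wz": 0},{"hand": 45,"tx": -26,"ty": 6.3,"tz": 0,"wx": 0,"wy": 0,"wz": 0},{"hand": 45,"tx": 0,"ty": 0,"tz": 20,"wx": 0,"wy": 0,"wz": -0.077},{"hand": 45,"tx": 0,"ty": 0,"tz": 30,"wx": 0,"wy": 0,"wz": 0},{"hand": 45,"tx": 0,"ty": 0,"tz": 22,"wx": 0,"wy": 0,"wz": 0},{"hand": 45,"tx": 0,"ty": 0,"tz": 0,"wx": 0,"wy": 0,"wz": 0}]}}

```text
clock: 12.1
eef_pos: [596.8, 114.8, 148.3]
tcp_rot: [-3.141, -0.004, -3.137]
contact_force: [0.6, 0.5, 0.4]
opening: 0.526
grasp_force: 0.0
```

```bash
python3 - <<'E'
from h import *
to(598,115.5,91,3.152)
grab('wrist','w5')
print([pix('w5',(598+a,115.5+b,125)).round().tolist() for a,b in[(-11,8),(11,8),(11,-8),(-11,-8)]])
E
```

```text
t=12.10 pos [596.8 114.8 148.3] rpy [-3.141 -0.004 -3.137] F [0.6 0.5 0.4] op 44.9 gf 0.0
shift [-1.4  0.7 57.3] turn [-0.    -0.004 -0.006]
[[334.0, 269.0], [334.0, 309.0], [302.0, 309.0], [302.0, 269.0]]
```

View pics/w5.png

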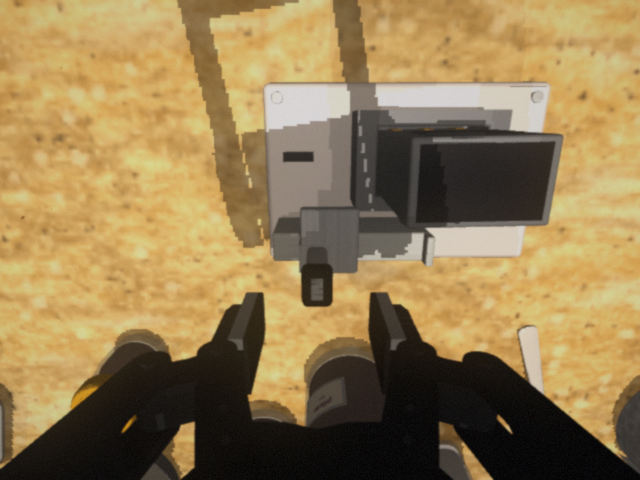

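The knob cap at (302–333, 263–306) is where I expected it. There are gold-coloured pixels by the pack near (430,128), so I'll zoom in to be sure the pack is home.

```bash
python3 - <<'E'
from h import *
i=cv2.imread('pics/w5.png')
cv2.imwrite('pics/c5.png',cv2.resize(i[90:250,340:580],(800,533),interpolation=2))
for h in(28,60,133,143,165):print(h,[pix('w5',(543.2+a,185.5+b,h)).round().tolist() for a,b in[(-20,32),(20,32),(20,-32),(-20,-32)]])
E
```

```text
28 [[466.0, 129.0], [459.0, 187.0], [370.0, 186.0], [373.0, 129.0]]
60 [[487.0, 130.0], [478.0, 196.0], [377.0, 195.0], [381.0, 130.0]]
133 [[565.0, 136.0], [546.0, 228.0], [403.0, 228.0], [411.0, 135.0]]
143 [[581.0, 137.0], [560.0, 235.0], [408.0, 234.0], [417.0, 136.0]]
165 [[626.0, 140.0], [598.0, 253.0], [423.0, 252.0], [434.0, 139.0]]
```

View pics/c5.png

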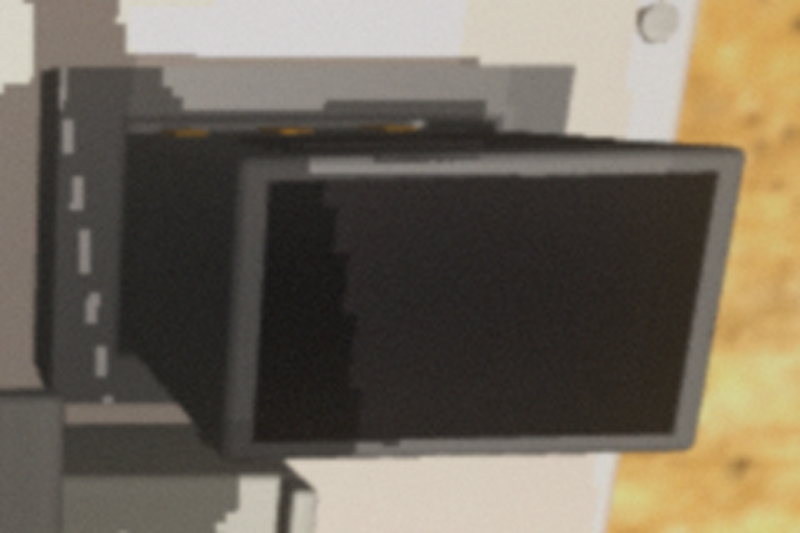

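The pack's corners match the projection for z 133 to within 2 px, so it is home; the gold is contact ends showing in the gap. Descend onto the knob and grip it.

Request:
{"fn": "arm_command", "kwargs": {"deltas": [{"hand": 45,"tx": 0,"ty": 0.5,"tz": 20,"wx": 0,"wy": 0,"wz": 0},{"hand": 45,"tx": 0,"ty": 0,"tz": 20,"wx": 0,"wy": 0,"wz": 0},{"hand": 45,"tx": 0,"ty": 0,"tz": 15,"wx": 0,"wy": 0,"wz": 0},{"hand": 45,"tx": 0,"ty": 0,"tz": 0,"wx": 0,"wy": 0,"wz": 0},{"hand": 22,"tx": 0,"ty": 0,"tz": 0,"wx": 0,"wy": 0,"wz": 0},{"hand": 22,"tx": 0,"ty": 0,"tz": 0,"wx": 0,"wy": 0,"wz": 0},{"hand": 5,"tx": 0,"ty": 0,"tz": 0,"wx": 0,"wy": 0,"wz": 0},{"hand": 5,"tx": 0,"ty": 0,"tz": 0,"wx": 0,"wy": 0,"wz": 0}], "squeeze": 30}}

```text
clock: 13.15
eef_pos: [598.8, 115.1, 96.1]
tcp_rot: [3.141, 0.001, -3.137]
contact_force: [-0.2, -0.4, 6.0]
opening: 0.178
grasp_force: 32.0
```

Request:
{"fn": "arm_command", "kwargs": {"deltas": [{"hand": 5,"tx": 0,"ty": 0,"tz": 0,"wx": 0,"wy": 0,"wz": 0},{"hand": 5,"tx": 0,"ty": 0,"tz": 0,"wx": 0,"wy": 0,"wz": 0}]}}

```text
clock: 13.4
eef_pos: [598.8, 115.1, 96.1]
tcp_rot: [3.141, 0.001, -3.137]
contact_force: [-0.6, -0.9, 5.8]
opening: 0.184
grasp_force: 32.0
```

The opening of 15.5 mm means I am gripping the cap, which is fine for a bolt weighing 1 N. Lift about 11 mm and check.

Request:
{"fn": "arm_command", "kwargs": {"deltas": [{"hand": 5,"tx": 0,"ty": 0,"tz": -3,"wx": 0,"wy": 0,"wz": 0},{"hand": 5,"tx": 0,"ty": 0,"tz": -4,"wx": 0,"wy": 0,"wz": 0},{"hand": 5,"tx": 0,"ty": 0,"tz": -4,"wx": 0,"wy": 0,"wz": 0},{"hand": 5,"tx": 0,"ty": 0,"tz": 0,"wx": 0,"wy": 0,"wz": 0}]}}

```text
clock: 13.9
eef_pos: [598.5, 115.1, 106.7]
tcp_rot: [3.141, 0.001, -3.137]
contact_force: [3.0, 0.7, -0.4]
opening: 0.18
grasp_force: 31.2
```

Request:
{"fn": "arm_command", "kwargs": {"deltas": [{"hand": 5,"tx": 0,"ty": 4,"tz": 0,"wx": 0,"wy": 0,"wz": 0},{"hand": 5,"tx": 0,"ty": 5,"tz": 0,"wx": 0,"wy": 0,"wz": 0},{"hand": 5,"tx": 0,"ty": 5,"tz": 0,"wx": 0,"wy": 0,"wz": 0},{"hand": 5,"tx": 0,"ty": 5,"tz": 0,"wx": 0,"wy": 0,"wz": 0},{"hand": 5,"tx": 0,"ty": 0,"tz": 0,"wx": 0,"wy": 0,"wz": 0}]}}

```text
clock: 14.52
eef_pos: [598.2, 134.8, 106.3]
tcp_rot: [3.141, 0.0, -3.137]
contact_force: [2.8, 1.0, -0.8]
opening: 0.181
grasp_force: 31.2
```

Request:
{"fn": "arm_command", "kwargs": {"deltas": [{"hand": 5,"tx": 0,"ty": 5,"tz": 0,"wx": 0,"wy": 0,"wz": 0},{"hand": 5,"tx": 0,"ty": 5,"tz": 0,"wx": 0,"wy": 0,"wz": 0},{"hand": 5,"tx": 0,"ty": 5,"tz": 0,"wx": 0,"wy": 0,"wz": 0},{"hand": 5,"tx": 0,"ty": 5,"tz": 0,"wx": 0,"wy": 0,"wz": 0},{"hand": 5,"tx": 0,"ty": 3,"tz": 0,"wx": 0,"wy": 0,"wz": 0},{"hand": 5,"tx": 0,"ty": 2,"tz": 0,"wx": 0,"wy": 0,"wz": 0},{"hand": 5,"tx": 0,"ty": 0,"tz": 0,"wx": 0,"wy": 0,"wz": 0}]}}

```text
clock: 15.4
eef_pos: [598.0, 159.3, 106.3]
tcp_rot: [3.141, 0.0, -3.137]
contact_force: [3.1, 0.8, -0.9]
opening: 0.18
grasp_force: 31.2
```

Request:
{"fn": "arm_command", "kwargs": {"deltas": [{"hand": 5,"tx": 0,"ty": 1,"tz": 0,"wx": 0,"wy": 0,"wz": 0},{"hand": 5,"tx": 0,"ty": 1,"tz": 0,"wx": 0,"wy": 0,"wz": 0},{"hand": 5,"tx": 0,"ty": 1,"tz": 0,"wx": 0,"wy": 0,"wz": 0},{"hand": 5,"tx": 0,"ty": 0,"tz": 0,"wx": 0,"wy": 0,"wz": 0}]}}

```text
clock: 15.9
eef_pos: [598.0, 161.2, 106.2]
tcp_rot: [-3.14, -0.0, -3.137]
contact_force: [3.6, -5.7, -0.3]
opening: 0.181
grasp_force: 31.2
```

The stop was felt at 46 mm of travel. Ease off slightly, lower and release.

Request:
{"fn": "arm_command", "kwargs": {"deltas": [{"hand": 5,"tx": 0,"ty": -1,"tz": 0,"wx": 0,"wy": 0,"wz": 0},{"hand": 5,"tx": 0,"ty": 0,"tz": 4,"wx": 0,"wy": 0,"wz": 0},{"hand": 5,"tx": 0,"ty": 0,"tz": 4,"wx": 0,"wy": 0,"wz": 0},{"hand": 5,"tx": 0,"ty": 0,"tz": 3,"wx": 0,"wy": 0,"wz": 0},{"hand": 5,"tx": 0,"ty": 0,"tz": 0,"wx": 0,"wy": 0,"wz": 0}]}}

```text
clock: 16.52
eef_pos: [598.2, 161.0, 96.0]
tcp_rot: [-3.141, 0.0, -3.137]
contact_force: [1.5, -3.8, 9.1]
opening: 0.182
grasp_force: 32.3
```

Request:
{"fn": "arm_command", "kwargs": {"deltas": [{"hand": 35,"tx": 0,"ty": 0,"tz": 0,"wx": 0,"wy": 0,"wz": 0},{"hand": 35,"tx": 0,"ty": 0,"tz": 0,"wx": 0,"wy": 0,"wz": 0},{"hand": 35,"tx": 0,"ty": 0,"tz": 0,"wx": 0,"wy": 0,"wz": 0},{"hand": 35,"tx": 0,"ty": 0,"tz": -15,"wx": 0,"wy": 0,"wz": 0},{"hand": 35,"tx": 0,"ty": 0,"tz": -30,"wx": 0,"wy": 0,"wz": 0},{"hand": 35,"tx": 0,"ty": 0,"tz": -40,"wx": 0,"wy": 0,"wz": 0},{"hand": 35,"tx": 0,"ty": -20,"tz": -20,"wx": 0,"wy": 0,"wz": 0},{"hand": 35,"tx": 0,"ty": -20,"tz": 0,"wx": 0,"wy": 0,"wz": 0}]}}

```text
clock: 17.52
eef_pos: [599.0, 119.8, 202.0]
tcp_rot: [3.141, 0.003, -3.137]
contact_force: [0.3, -0.6, -1.3]
opening: 0.409
grasp_force: 0.0
```

```bash
python3 - <<'E'
from h import *
to(598,161,200,3.152)
grab('wrist','w6');grab('scene','s6')
a=cv2.imread('pics/w6.png');b=cv2.imread('pics/s6.png')
cv2.imwrite('pics/c6.png',np.hstack([cv2.resize(a[80:360,200:620],(450,300),interpolation=2),cv2.resize(b[235:355,215:355],(350,300),interpolation=2)]))
for h in(125,130,138):print(h,[pix('w6',(598+d,161+e,h)).round().tolist() for d,e in[(-11,8),(11,-8)]],[pix('s6',(598+d,161+e,h)).round().tolist() for d,e in[(0,0)]])
E
```

```text
t=17.52 pos [599.  119.8 202. ] rpy [ 3.141e+00  3.000e-03 -3.137e+00] F [ 0.3 -0.6 -1.3] op 34.9 gf 0.0
shift [ 0.8 41.2  2. ] turn [ 0.     0.003 -0.006]
125 [[395.0, 232.0], [368.0, 264.0]] [[265.0, 255.0]]
130 [[397.0, 234.0], [369.0, 267.0]] [[264.0, 253.0]]
138 [[400.0, 239.0], [371.0, 273.0]] [[264.0, 249.0]]
```

View pics/c6.png

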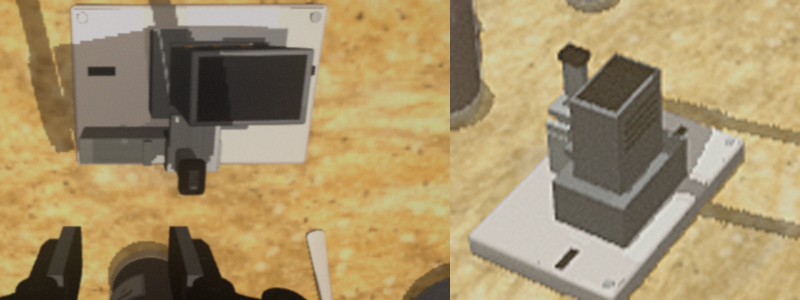

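The final pictures show the bolt across above the lip. Its cap is at (365–392, 226–260) px, which fits the dropped height of 125 mm. The pack is upright and home, and the gripper is clear, so I'm handing in.

```bash
python3 -c "
from rig import r
print(r.sign_off())"
```

```text
the job is handed in; nothing more can be done
None
```

The pack is plugged fully home with its lip towards the bolt. The bolt was lifted over the bump, slid about 46 mm to its far stop and dropped. I handed the job in at about 17.6 s with the gripper clear; the sign-off gave no verdict, so this rests on my force readings and pictures.

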